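# Take the drain plug out of the rinse tank

### The job

The empty rinse tank is due for its deep clean. Unscrew the blue drain plug from the port on its front without forcing the thread, draw it clear once the thread lets go, and lay it down, not drop it, in the white tray; leave the tray, brush, bowl and spare seal where they are.

Things in the scene. Friction and masses are not known exactly. Their poses are not given: they have to be found in the camera images.
- tank: Open stainless rinse tank on four feet, fixed: 360 wide, 270 deep, rolled rim 261 mm above the bench and 10 mm proud of the walls. Origin on the bench under its front wall's middle; -x points out of the front, horizontal, the way the port faces; z up. The walls lie from x = 0 to 270 mm. A port stub 80 mm in diameter stands 45 mm out of the front, its axis level, 135 mm above the bench.
- port_mouth (a point): Centre of the port's open end, on the port's axis, 45 mm in front of the tank's front wall and 135 mm above the bench. Axes as the tank's: -x points straight out of the port.
- plug: Blue plastic drain plug, about 0.3 kg: threaded shank 26 mm long, flange 72 mm in diameter and 9 mm thick, and outside it a four-armed cross handle. Origin on its axis at the flange's inner face, which lies at the port's mouth at the start. -x points along the axis outward (shank to handle), +x into the port; y and z agree with the tank's at the start.
- plug_handle (a point): Centre of the cross handle, on the plug's axis 32 mm outward of its origin; axes as the plug's. Four arms, 14 mm thick, 24 mm deep along the axis (12 mm each side of this point), ending 60 mm from the axis, hub 36 mm in diameter, 11 mm free between arms and flange. Arms at -25, 65, 155 and 245 degrees from the plug's z axis towards its y axis.
- plug_arm (a point): Point in the middle of one handle arm (the one at -25 degrees, which at the start leans from upright to the right as seen facing the port), 42 mm from the plug's axis: a good place to pinch its 14 mm thickness, the fingers pointing at the axis. The other arms lie 90 degrees apart about the axis.
- plug_shank (a point): Inner end of the shank, on the axis, 26 mm inward of the plug's origin; shank 41 mm in diameter, 53 over the thread. Right-hand coarse thread with little friction: turned counter-clockwise as seen facing the port (positive about outward -x) it comes out 24 mm per turn and lets go after about 128 degrees, 9 mm out (to 145 does no harm); then it pulls straight out, clear 35 mm from closed.
- tray: White plastic parts tray, loose, 0.9 kg, 300 (its x) by 220 (its y) mm outside, walls 4 mm thick and 35 mm high, floor 4 mm thick. Origin under its centre on the bench.
- bowl: Steel bowl 150 mm across, 65 mm high, a bystander; origin at its foot.
- scrub_brush: Yellow scrubbing brush 160 x 55 mm, 67 mm high, a bystander lying bristles down; origin under its centre.
- spare_seal: Black rubber sealing ring 72 mm across, 6 mm thick, a bystander lying flat; origin under its centre.
Mind the look-alikes: they are no part of the job. Of the things that look like the plug, the middle-sized one is meant.

How it is judged:
On the way:
1. the plug is drawn clear of the port in the robot's grip, more than 40 mm out from its closed position (distance between plug and port_mouth above 0.04 m and contact force between the fingers and plug above 1 N), for 0.1 s.
At the end, for the whole second after the job is handed in: The plug lies at rest in the tray, released: its origin is over the tray's floor, less than 90 mm above the bench, its weight rests on the tray, and the tray is level (x of plug in the frame of tray between -0.145 and 0.145 m and y of plug in the frame of tray between -0.105 and 0.105 m and height (world z) of plug below 0.09 m and contact force between plug and tray above 0.5 N and linear speed of plug below 0.03 m/s and angle between tray's own z axis and vertical below 0.1 rad); the robot touches nothing.
It fails at once if the thread is forced: the plug bears on the tank with more than 200 N (contact force between plug and tank above 200 N).
It fails at once if the plug is dropped: it moves faster than 0.9 m/s (a fall of some 40 mm) while the fingers do not touch it (linear speed of plug above 0.9 m/s and not (contact force between the fingers and plug above 0.05 N)).
It fails at once if the tray is pushed more than 50 mm (distance of tray from where it was at the start of the episode above 0.05 m).
It fails at once if the brush, bowl or spare seal is moved more than 40 mm (distance of any of bowl, scrub_brush, spare_seal from where it was at the start of the episode above 0.04 m).
It also fails if it takes over 72 s, if anything falls off the work surface, if the arm or the gripper's body presses on something with over 40 N, if the wrist force passes 120 N, or if a joint passes its speed limit or range.

### The arm

A 7-joint arm with a two-finger parallel gripper is mounted at the origin on the work surface. World frame = base frame: x ahead of the robot, y to its left, z up, the work surface at z = 0. Lengths are in m, angles in rad, forces in N, time in s.
With the tool pointing down it reaches from about 0.4 to 0.85 m from the base axis. Payload 10.4 kg.
Tool frame: the origin (TCP) lies between the finger pads; the fingertips stand 19 mm ahead of it and the grasp point (between the pads) is the TCP (robot.finger_overhang is the distance from the TCP to the fingertips, in m); y points along the fingers, z is the direction in which the jaws open and shut, and the axes are right-handed (so a half turn about y gives the same grasp; the last joint's range is limited). The gripper opens to 85 mm and grips with 20 to 120 N. Pads are 22 mm wide; open, the fingers measure 114 mm over their backs; the gripper's body (76 mm by 85 mm) begins 54 mm behind the grasp point. The pads swing forward as they close: fully open they stand 13 mm farther back than shut.
Start: joints at [-1.244, 0.332, -0.065, 1.46, 0.022, 1.35, -0.088], TCP at [0.214, 0.587, 0.25] pointing down, gripper open.
Joint ranges: [-2.6, 2.6], [-0.5, 2.12], [-1.47, 1.34], [0.16, 2.42], [-1.27, 4.41], [0.06, 2.06], [-2.6, 2.6]. Speed limits (rad/s): [2.22, 2.22, 2.79, 2.79, 3.14, 3.14, 3.14].

### API

Orientations are given as a unit quaternion [x, y, z, w].
In Python, from bench import robot gives the robot as it stands.
- The arm moves only by the shell command python3 -m inch 'ROWS' [OPENING] [FORCE]. ROWS is JSON, a list of rows, each an object with "dp": the shift along the world's x, y, z in mm, a list of three; "delta_rot": the turn, a rotation vector about the world's x, y, z in rad, a list of three. In form: [{"dp": [dx, dy, dz], "delta_rot": [ax, ay, az]}, ...]. A call has 1 to 12 rows; each row shifts and turns the commanded pose from where the row before left it; what a row does not reach is not made up. A row lasts 1/8 s, in which the tool goes at most 62.5 mm and 10.7 degrees, less where a joint would pass 70% of its speed; a pose out of reach is approached as far as the arm can. A call with a gripper value outside its range is refused whole. OPENING is the opening in per cent of the stroke, from 0 (shut) to 100 (fully open), set as the call begins (- or left out, the last holds). The fingers move at their own pace and stop on an object; FORCE is the grip in N (left out, the last holds). Time passes only in rows, so rows that do not move let the fingers close. It gives the time, the measured TCP pose, the force and the opening at its end, in the units of the state.
- robot.read_state(): the state, without advancing time (a new reading comes with each control period).
- robot.camera(name): name is "scene" or "side" or "wrist"; returns (picture, depth): 480x640x3 uint8, blue, green, red; 480x640 float32, m along the optical axis (not along the pixel's ray), 0 where there is no reading.
- robot.camera_params(name): a dict with "fx", "fy", "cx", "cy" (pixels), "R" (3x3) and "t" (3): a world point X has camera coordinates R X + t. Camera axes: x right, y down, z forward; pixel columns grow to the right and rows downward; lengths in m; the calibration is good to about 2 mm. A picture is of the moment at which its call begins: read the wrist's pose just before it. camera_params takes no time and is no camera call; for the wrist camera it gives the pose at the moment of the call.
- robot.sign_off(): hands the job in, once; it reports no verdict.
The state is a dict: "t": time; "qpos": joint angles; "dq": joint speeds; "joint_efforts": joint torques, N m; "tool_pos": TCP position; "tool_rot": TCP orientation; "wrist_force": force on the tool from outside, world axes, zero at the start; "moment": the same for the moment, N m; "opening": finger opening in m.
Only numpy, scipy, OpenCV 4.12 (cv2) and the standard library are available. Lean on these libraries where they do the work, as an engineer would, in place of code of your own. Each camera call takes 0.05 s, during which the arm holds its last target.

## Working session

There is one attempt and no reset: what is moved stays moved. The work goes in short steps, Python scripts to look and compute and a shell command to move; the robot and the scene stay as the last step left them, time stands still between calls to the robot, and variables do not carry over. Pictures are saved under pics/ and viewed, and the job is handed in when it is done.

```bash
ls; mkdir -p pics; python3 - <<'E'
from bench import robot
import cv2,numpy as np
print(robot.read_state())
for n in ["scene","side"]:
    p,d=robot.camera(n); cv2.imwrite(f"pics/{n}0.png",p); np.savez(f"/tmp/{n}0.npz",p=p,d=d,**robot.camera_params(n))
    print(n,robot.camera_params(n))
E
```

```text
pics
{'t': 0.0, 'qpos': array([-1.243584  ,  0.33284309, -0.06471129,  1.46096432,  0.0216006 ,
        1.34990476, -0.08852351]), 'dq': array([ 2.11419416e-04, -3.97039643e-05,  2.25568765e-04,  8.39685259e-04,
       -2.21830886e-03, -4.11084694e-04,  1.59695877e-03]), 'joint_efforts': array([-1.75835947e-03, -6.25437427e+01,  4.80403961e-02, -3.91593575e+01,
        1.61182584e-02,  1.02362290e-02,  2.16203563e-05]), 'tool_pos': array([0.21407599, 0.58681015, 0.24952294]), 'tool_rot': array([ 0.69681794, -0.12310953,  0.12297971, -0.69581951]), 'wrist_force': array([-0.59470404, -0.28099608,  0.61725246]), 'moment': array([ 0.02491383, -0.0282358 , -0.00847502]), 'opening': 0.08535202592433366}
scene {'fx': 542.9216131553118, 'fy': 542.9216131553118, 'cx': 308.1700843168076, 'cy': 241.3010060498369, 'R': array([[ 0.91584116,  0.40088524, -0.02293471],
       [ 0.21888571, -0.54630785, -0.80847806],
       [-0.33663633,  0.7354174 , -0.58807927]]), 't': array([-0.52380488, -0.0150029 ,  1.55566204])}
side {'fx': 497.3565209792054, 'fy': 497.3565209792054, 'cx': 325.0023925738405, 'cy': 240.45167568522075, 'R': array([[ 0.99252228, -0.12166704,  0.0098312 ],
       [-0.07360272, -0.66078559, -0.74695719],
       [ 0.09737639,  0.74064805, -0.66479945]]), 't': array([-0.58909839,  0.12335777,  0.9756777 ])}
```

View pics/scene0.png

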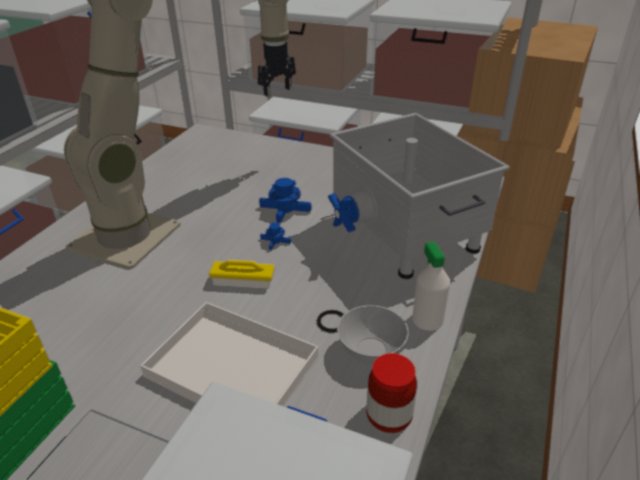

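View pics/side0.png

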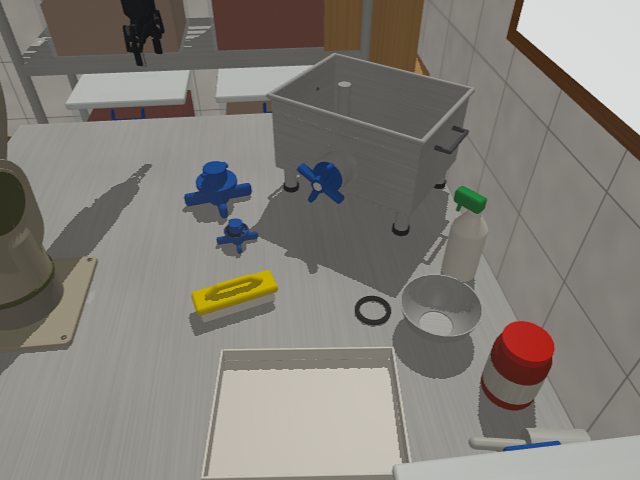

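Lookalikes: large blue plug on the bench at scene (285,198) / side (217,187). Small blue one at scene (275,236) / side (237,235). The third is in the tank's port at scene (345,211) / side (322,183), and it is middle-sized and the only one fitted, so I choose it. I'll check with a close crop and measure.

```bash
cat > h.py <<'E'
import numpy as np
def load(n):
    z=np.load(f"/tmp/{n}.npz"); p,d=z['p'],z['d']
    v,u=np.mgrid[:480,:640]
    c=np.stack([(u-z['cx'])/z['fx']*d,(v-z['cy'])/z['fy']*d,d],-1)
    W=(c-z['t'])@z['R']
    W[d==0]=np.nan
    return p,d,W,z
def proj(z,X):
    c=np.atleast_2d(X)@z['R'].T+z['t']; return np.c_[c[:,0]/c[:,2]*z['fx']+z['cx'],c[:,1]/c[:,2]*z['fy']+z['cy']]
E
python3 - <<'E'
from h import *
import cv2
for n in ["side0","scene0"]:
    p,d,W,z=load(n)
    hsv=cv2.cvtColor(p,cv2.COLOR_BGR2HSV)
    m=((hsv[...,0]>100)&(hsv[...,0]<125)&(hsv[...,1]>150)&(hsv[...,2]>60)).astype(np.uint8)
    k,l,s,c=cv2.connectedComponentsWithStats(m)
    for i in range(1,k):
        if s[i,4]>60:
            P=W[l==i]; P=P[~np.isnan(P[:,0])]
            print(n,c[i].round(),s[i,4],"med",np.median(P,0).round(3),"lo",np.percentile(P,3,0).round(3),"hi",np.percentile(P,97,0).round(3))
p,d,W,z=load("side0")
for nm,(u,v) in dict(rimFL=(270,95),rimFR=(418,130),rimBR=(471,92),rimBL=(338,58),wall1=(295,150),wall2=(390,170),wall3=(290,115),wall4=(400,145),foot1=(290,186),foot2=(401,229)).items(): print(nm,W[v,u].round(4))
cv2.imwrite("pics/crop_side0.png",cv2.resize(p[120:250,180:440],None,fx=3,fy=3,interpolation=cv2.INTER_CUBIC))
E
```

```text
side0 [217. 187.] 1782 med [0.371 0.28  0.058] lo [0.3   0.224 0.009] hi [0.433 0.316 0.097]
side0 [324. 180.] 1037 med [0.61  0.154 0.145] lo [0.564 0.12  0.098] hi [0.642 0.187 0.184]
side0 [235. 225.] 155 med [0.412 0.132 0.053] lo [0.399 0.123 0.036] hi [0.425 0.152 0.056]
side0 [241. 236.] 146 med [0.432 0.135 0.018] lo [0.37  0.113 0.005] hi [0.454 0.146 0.035]
side0 [531. 445.] 217 med [ 0.777 -0.469  0.182] lo [ 0.747 -0.472  0.179] hi [ 0.81  -0.466  0.184]
scene0 [282. 207.] 1371 med [0.386 0.274 0.038] lo [0.309 0.115 0.009] hi [0.438 0.312 0.096]
scene0 [345. 211.] 606 med [0.618 0.15  0.143] lo [0.566 0.12  0.098] hi [0.642 0.178 0.185]
scene0 [ 12. 222.] 101 med [-0.71   0.159 -0.225] lo [-0.735  0.091 -0.235] hi [-0.698  0.192 -0.2  ]
rimFL [0.5088 0.3235 0.2571]
rimFR [0.8771 0.38   0.1183]
rimBR [0.9557 0.2908 0.2582]
rimBL [0.6902 0.5349 0.2493]
wall1 [0.5576 0.2913 0.1341]
wall2 [0.7455 0.1374 0.1671]
wall3 [0.5496 0.2981 0.22  ]
wall4 [0.7565 0.1251 0.2335]
foot1 [0.5435 0.321  0.0121]
foot2 [0.7828 0.1223 0.0147]
```

View pics/crop_side0.png

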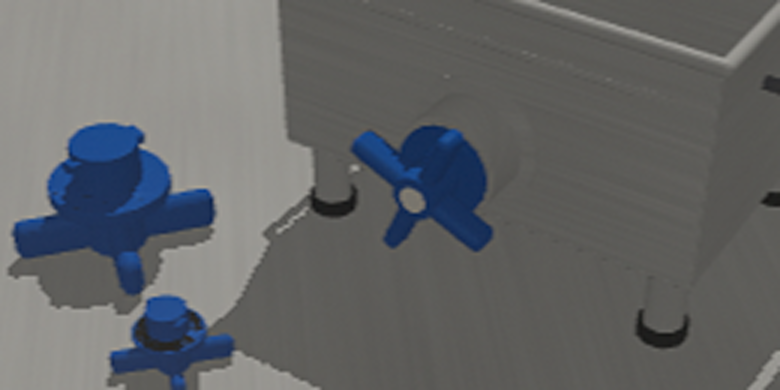

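The crop confirms it: the plug in the port is at crop (420,185), with a pale hub cap at (411,200). The other two lie on the bench. Next I'll fit the wall plane, axis and tray.

```bash
python3 - <<'E'
from h import *
import cv2
for n in ["side0","scene0"]:
    p,d,W,z=load(n)
    c0=np.array([.64,.20]); 
    # candidate wall points: near line
    nrm=np.array([-.65,-.76]); nrm/=np.linalg.norm(nrm)
    base=np.array([.65,.2145])
    for it in range(6):
        t=np.array([-nrm[1],nrm[0]])
        r=(W[...,:2]-base)@nrm; s=(W[...,:2]-base)@t
        m=(abs(r)<(.015 if it<2 else .006))&(abs(s)<.2)&(W[...,2]>.09)&(W[...,2]<.24)
        P=W[m][:,:2]; cen=P.mean(0)
        _,_,vt=np.linalg.svd(P-cen,full_matrices=False)
        nn=vt[1]; nn*=np.sign(nn@nrm); nrm=nn; base=base+((cen-base)@nrm)*nrm
    t=np.array([-nrm[1],nrm[0]]); s=(P-base)@t
    print(n,m.sum(),"n",nrm,"yaw of -n",np.arctan2(-nrm[1],-nrm[0]),"ends",np.percentile(s,[.2,99.8]), "resid",np.std((P-cen)@nrm))
    lo,hi=np.percentile(s,[.2,99.8]); mid=base+t*(lo+hi)/2; print("mid",mid,"width",hi-lo)
    hsv=cv2.cvtColor(p,cv2.COLOR_BGR2HSV)
    mb=(hsv[...,0]>100)&(hsv[...,0]<125)&(hsv[...,1]>150)&(hsv[...,2]>60)
    Q=W[mb]; o=(Q[:,:2]-base)@nrm; a=(Q[:,:2]-base)@t
    k=(o>.03)&(o<.12)&(abs(a)<.12)&(Q[:,2]>.06)
    Q=Q[k];o=o[k];a=a[k]
    print("out hist",np.histogram(o,bins=np.arange(.03,.12,.005)))
    f=(o<.058); print("flange a,z ranges",np.percentile(a[f],[1,99]),np.percentile(Q[f,2],[1,99]))
    h=(o>.083); print("handle a range",a[h].min(),a[h].max(),Q[h,2].min(),Q[h,2].max())
    # tray: white pts
# tray top rim from side
p,d,W,z=load("scene0")
g=(abs(W[...,2]-.035)<.004)&(W[...,1]<.0)&(W[...,0]<.75)&(W[...,0]>.2)&(W[...,1]>-.45)
sat=cv2.cvtColor(p,cv2.COLOR_BGR2HSV)[...,1]
mm=np.zeros((480,640),np.uint8); mm[g&(p.min(-1)>100)]=1
k,l,s,c=cv2.connectedComponentsWithStats(mm,connectivity=8)
i=1+np.argmax(s[1:,4]); P=W[l==i][:,:2].astype(np.float32); print("tray rim",s[i],cv2.minAreaRect(P), "yaw bbox",P.min(0),P.max(0))
g=(abs(W[...,2]-.004)<.003)
for nm,(u,v) in dict(floorc=(232,358),tl=(207,307),tr=(316,350),l=(145,366)).items(): print(nm,W[v,u].round(3))
for nm,(u,v) in dict(seal=(325,312),bowl=(372,330),brush=(242,268)).items(): print(nm,W[v,u].round(3))
E
```

```text
side0 7614 n [-0.63289634 -0.77423654] yaw of -n 0.8855079054190579 ends [-0.17938229  0.18242556] resid 0.00179680986551485
mid [0.65076908 0.21303564] width 0.36180784719831605
out hist (array([  0,   0,   0,  33, 231,  20,  16,  43,  88, 105, 166, 319,  11,
         0,   0,   0,   0]), array([0.03 , 0.035, 0.04 , 0.045, 0.05 , 0.055, 0.06 , 0.065, 0.07 ,
       0.075, 0.08 , 0.085, 0.09 , 0.095, 0.1  , 0.105, 0.11 , 0.115]))
flange a,z ranges [-0.03130176  0.0354509 ] [0.11529475 0.16878292]
handle a range -0.05248444196676167 0.05443221918125081 0.0827929435222539 0.18784490981081448
scene0 3608 n [-0.63208263 -0.77490099] yaw of -n 0.8865584396163452 ends [-0.17927657  0.18418425] resid 0.0017838590280693648
mid [0.65031113 0.21098402] width 0.363460821309573
out hist (array([  0,   0,   0,  16, 115,  18,  20,  38,  82,  85, 119, 111,   0,
         0,   0,   0,   0]), array([0.03 , 0.035, 0.04 , 0.045, 0.05 , 0.055, 0.06 , 0.065, 0.07 ,
       0.075, 0.08 , 0.085, 0.09 , 0.095, 0.1  , 0.105, 0.11 , 0.115]))
flange a,z ranges [-0.01336148  0.03705064] [0.10840237 0.16753102]
handle a range -0.04653859079746982 0.05727756883550044 0.08665171935160336 0.1891248927647037
tray rim [141 303 140  94 470] ((0.4803517460823059, -0.2986828684806824), (0.22261551022529602, 0.20780420303344727), 84.35643005371094) yaw bbox [ 0.37013543 -0.41370857] [ 0.5942254  -0.17947944]
floorc [ 0.517 -0.285  0.002]
tl [ 0.391 -0.181  0.018]
tr [ 0.686 -0.218  0.031]
l [ 0.372 -0.389  0.024]
seal [ 0.65  -0.08   0.007]
bowl [ 0.773 -0.105  0.018]
brush [ 0.412 -0.046  0.042]
```

```bash
cat > k.py <<'E'
import numpy as np
from scipy.spatial.transform import Rotation as Rn
n=np.array([-.6325,-.7746,0]); n/=np.linalg.norm(n)
t=np.array([-n[1],n[0],0]); Z=np.array([0,0,1.])
mid=np.array([.6505,.212,.135])
hc=mid+.077*n          # handle centre, closed
def rad(a): a=np.radians(a); return np.cos(a)*Z-np.sin(a)*t
def target(a,r=.042,out=0.,s=1):
    y=-rad(a); x=s*n; z=np.cross(x,y)
    return hc+out*n+r*rad(a), Rn.from_matrix(np.c_[x,y,z])
def go(P,R,st):
    p=np.array(st['tool_pos']);q=Rn.from_quat(st['tool_rot'])
    return ((P-p)*1000).round(1),(R*q.inv()).as_rotvec().round(4)
E
python3 - <<'E'
from k import *
from bench import robot
st=robot.read_state()
print(Rn.from_quat(st['tool_rot']).as_matrix().round(3)); print(hc)
for s in (1,-1):
  for a,r in ((0,.16),(-25,.16),(-25,.042)):
    P,R=target(a,r,0,s); print(s,a,r,P.round(3),go(P,R,st))
E
```

```text
[[ 0.939 -0.     0.343]
 [-0.343 -0.001  0.939]
 [ 0.    -1.    -0.001]]
[0.601799   0.15235763 0.135     ]
1 0 0.16 [0.602 0.152 0.295] (array([ 387.7, -434.5,   45.4]), array([ 5.0000e-04, -1.4000e-03, -1.9058e+00]))
1 -25 0.16 [0.654 0.11  0.28 ] (array([ 440.1, -477.3,   30.4]), array([-0.1344,  0.4893, -1.8715]))
1 -25 0.042 [0.616 0.141 0.173] (array([ 401.5, -445.7,  -76.5]), array([-0.1344,  0.4893, -1.8715]))
-1 0 0.16 [0.602 0.152 0.295] (array([ 387.7, -434.5,   45.4]), array([1.3000e-03, 4.0000e-04, 1.2358e+00]))
-1 -25 0.16 [0.654 0.11  0.28 ] (array([ 440.1, -477.3,   30.4]), array([0.4497, 0.1236, 1.215 ]))
-1 -25 0.042 [0.616 0.141 0.173] (array([ 401.5, -445.7,  -76.5]), array([0.4497, 0.1236, 1.215 ]))
```

```bash
python3 -m inch '[{"dp":[0,0,50],"delta_rot":[0,0,0]},{"dp":[0,0,50],"delta_rot":[0,0,0]},{"dp":[20,-20,10],"delta_rot":[0,0,-0.16]},{"dp":[40,-45,0],"delta_rot":[0,0,-0.17]},{"dp":[40,-45,0],"delta_rot":[0,0,-0.17]},{"dp":[40,-45,0],"delta_rot":[0,0,-0.17]},{"dp":[40,-45,0],"delta_rot":[0,0,-0.17]},{"dp":[40,-45,0],"delta_rot":[0,0,-0.17]},{"dp":[40,-45,0],"delta_rot":[0,0,-0.17]},{"dp":[40,-45,0],"delta_rot":[0,0,-0.17]},{"dp":[40,-45,0],"delta_rot":[0,0,-0.17]},{"dp":[40,-45,0],"delta_rot":[0,0,-0.17]}]' 60 && python3 - <<'E'
from k import *
from bench import robot
st=robot.read_state();print(st['t'],st['qpos'].round(2))
P,R=target(-25,.13,0,1); print(go(P,R,st))
E
```

```text
t: 1.6
tool_pos: [0.5951, 0.1606, 0.3602]
tool_rot: [-0.369, 0.603, -0.603, 0.369]
wrist_force: [-0.2, 0.2, 0.0]
opening: 0.0512
1.6 [-0.69  0.29  0.47  1.32 -0.13  1.56 -0.72]
(array([  49.3,  -43. , -107.3]), array([ 0.2394,  0.3656, -0.2072]))
```

```bash
python3 -m inch '[{"dp":[12,-11,-27],"delta_rot":[0.06,0.091,-0.052]},{"dp":[12,-11,-27],"delta_rot":[0.06,0.091,-0.052]},{"dp":[12,-11,-27],"delta_rot":[0.06,0.091,-0.052]},{"dp":[13,-10,-27],"delta_rot":[0.06,0.091,-0.052]},{"dp":[0,0,0],"delta_rot":[0,0,0]}]' && python3 - <<'E'
from k import *
from bench import robot
import cv2
st=robot.read_state();print(st['t'],st['qpos'].round(2))
P,R=target(-25,.13,0,1); print(go(P,R,st))
P,R=target(-25,.042,0,1); print(go(P,R,st))
for nm in ["side","wrist"]:
    p,d=robot.camera(nm); np.savez(f"/tmp/{nm}1.npz",p=p,d=d,**robot.camera_params(nm))
    if nm=="side": p=cv2.resize(p[60:300,180:500],None,fx=2,fy=2)
    cv2.imwrite(f"pics/{nm}1.png",p)
E
```

```text
t: 2.22
tool_pos: [0.643, 0.116, 0.2465]
tool_rot: [-0.362, 0.763, -0.485, 0.227]
wrist_force: [-0.1, 0.8, 0.1]
opening: 0.0512
2.225 [-0.36  0.67  0.46  1.12 -0.54  1.77 -0.64]
(array([1.3, 1.6, 6.3]), array([ 0.0007, -0.0063,  0.0018]))
(array([-27.5,  25.1, -73.5]), array([ 0.0007, -0.0063,  0.0018]))
```

View pics/side1.png

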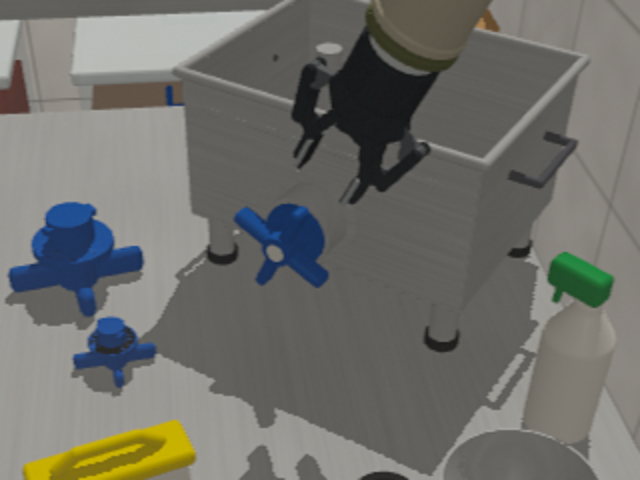

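View pics/wrist1.png

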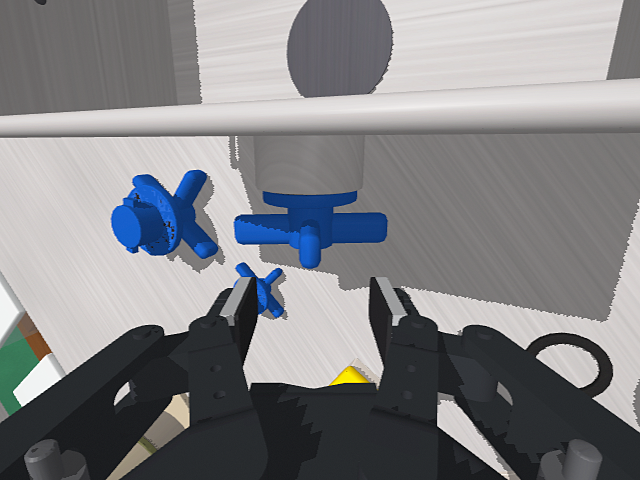

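The wrist view shows the -25° arm end-on at (311,245), centred between the pads (245 and 387). I'll check the axial alignment by projecting my model into the picture.

```bash
cat > ov.py <<'E'
from h import *; from k import *
import cv2,sys
def overlay(nm,turn=0,out=0,fn=None,crop=None,extra=[]):
    p,d,W,z=load(nm); p=p.copy()
    def draw(X,c): 
        for q in proj(z,X): cv2.circle(p,tuple(int(round(v*8)) for v in q),12,c,-1,cv2.LINE_AA,3)
    ang=np.arange(0,360,10)
    for o in (0,.009): draw(np.array([hc+n*(out-.032+o)+.036*rad(a) for a in ang]),(0,255,255))
    for a0 in (-25,65,155,245):
        a=a0+turn; tg=rad(a+90)
        draw(np.array([hc+n*(out+o)+.060*rad(a)+tg*w for o in(-.012,0,.012) for w in(-.007,.007)]),(0,0,255) if a0==-25 else (0,255,0))
    draw(np.array([hc+n*(out+o) for o in (-.032,0,.012)]),(255,0,255))
    if crop: x0,y0,x1,y1,f=crop; p=cv2.resize(p[y0:y1,x0:x1],None,fx=f,fy=f)
    cv2.imwrite(fn,p)
E
python3 - <<'E'
from ov import *
overlay("wrist1",fn="pics/ovw1.png",crop=(200,100,420,300,3))
overlay("side0",fn="pics/ovs0.png",crop=(260,120,400,230,5))
E
```

```text
(no output)
```

View pics/ovw1.png

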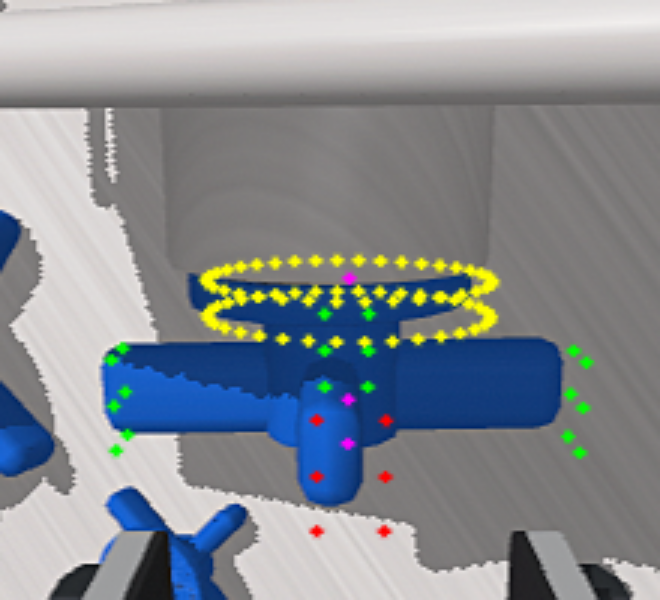

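View pics/ovs0.png

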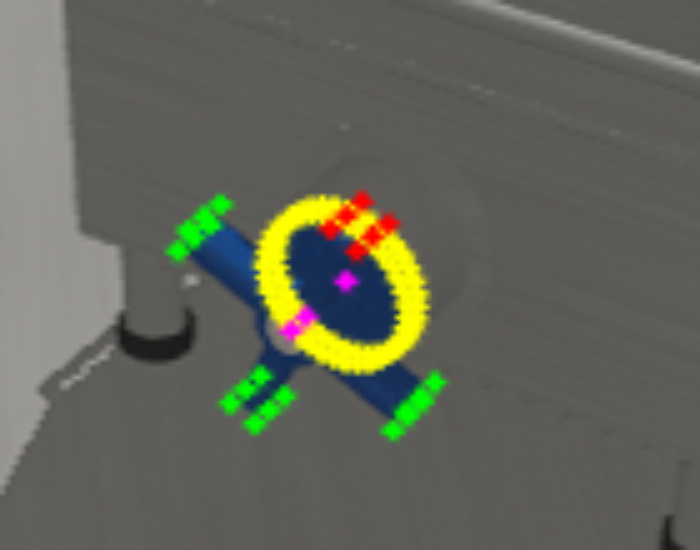

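```bash
cat > fit.py <<'E'
from ov import *
from scipy.optimize import least_squares
def cyl(q,x0,x1,r):
    d=np.c_[np.maximum(x0-q[:,0],q[:,0]-x1),np.hypot(q[:,1],q[:,2])-r]
    return np.minimum(d.max(1),0)+np.linalg.norm(np.maximum(d,0),axis=1)
def box(q,c,h):
    d=abs(q-c)-h; return np.minimum(d.max(1),0)+np.linalg.norm(np.maximum(d,0),axis=1)
def sdf(q,turn,shank=False): # q: out (from handle centre), t(right), z
    s=[cyl(q,-.032,-.023,.036),cyl(q,-.023,.012,.018)]
    if shank: s.append(cyl(q,-.058,-.032,.0265))
    for a in (-25,65,155,245):
        b=a+turn; c,sn=np.cos(b),np.sin(b)
        b=np.radians(a)+turn; c,sn=np.cos(b),np.sin(b)
        rr=c*q[:,2]-sn*q[:,1]; w=sn*q[:,2]+c*q[:,1]
        s.append(box(np.c_[q[:,0],rr,w],[0,.03,0],[.012,.03,.007]))
    return np.min(s,0)
def cloud(nm,c=None,rad_=.085):
    p,d,W,z=load(nm); hsv=cv2.cvtColor(p,cv2.COLOR_BGR2HSV)
    mb=(hsv[...,0]>100)&(hsv[...,0]<130)&(hsv[...,1]>120)
    Q=W[mb]; Q=Q[~np.isnan(Q[:,0])]; 
    return Q[np.linalg.norm(Q-(hc if c is None else c),axis=1)<rad_]
def fit(nm,x0=(0,0,0,0)):
    Q=cloud(nm,hc+n*x0[0]); f=lambda x: sdf(np.c_[(Q-hc)@n,(Q-hc)@t,(Q-hc)[:,2]]-x[:3],x[3])
    r=least_squares(f,x0,loss='soft_l1',f_scale=.002); print(nm,len(Q),"d out,right,up mm",(r.x[:3]*1000).round(1),"turn deg",np.degrees(r.x[3]).round(1),"mean|res| mm",1000*abs(f(r.x)).mean().round(5))
    return r.x
E
python3 -c "
from fit import *
for m in ('side0','scene0','side1','wrist1'): fit(m)"
```

```text
side0 1060 d out,right,up mm [-2.6 -2.  -2.9] turn deg 0.2 mean|res| mm 1.13
scene0 653 d out,right,up mm [-0.9 -2.2 -2.8] turn deg 0.3 mean|res| mm 1.5
side1 1060 d out,right,up mm [-2.6 -2.1 -2.8] turn deg 0.0 mean|res| mm 1.14
wrist1 6482 d out,right,up mm [-2.5 -4.8  1.1] turn deg 0.2 mean|res| mm 0.64
```

The three views agree that the plug sits about 2 mm inward and 3 mm left of my first model, so I'll update it and approach.

```bash
sed -i 's|^hc=mid.*|hc=mid+.077*n-.002*n-.0032*t|' k.py; python3 - <<'E'
from k import *
from bench import robot
st=robot.read_state()
for r in (.085,.042):
  P,R=target(-25,r,0,1); print(go(P,R,st))
E
```

```text
(array([-14.8,  14.1, -39.8]), array([-0.0014,  0.0027, -0.0037]))
(array([-28.9,  25.6, -78.7]), array([-0.0014,  0.0027, -0.0037]))
```

```bash
python3 -m inch '[{"dp":[-7,7,-18],"delta_rot":[0,0,0]},{"dp":[-7,6,-18],"delta_rot":[0,0,0]},{"dp":[-6,5,-14],"delta_rot":[0,0,0]},{"dp":[-4,4,-10],"delta_rot":[0,0,0]},{"dp":[-3,3,-9],"delta_rot":[0,0,0]},{"dp":[-2,1,-4],"delta_rot":[0,0,0]},{"dp":[0,0,0],"delta_rot":[0,0,0]},{"dp":[0,0,0],"delta_rot":[0,0,0]}]' && python3 - <<'E'
from k import *
from bench import robot
import cv2
st=robot.read_state()
P,R=target(-25,.042,0,1); print(go(P,R,st))
p,d=robot.camera("wrist"); cv2.imwrite("pics/w2.png",p)
E
```

```text
t: 3.32
tool_pos: [0.6145, 0.1449, 0.1797]
tool_rot: [-0.362, 0.761, -0.485, 0.233]
wrist_force: [-0.5, -0.3, 0.1]
opening: 0.0514
(array([-0.2, -0.2, -6.6]), array([-0.0018,  0.0037, -0.0032]))
```

View pics/w2.png

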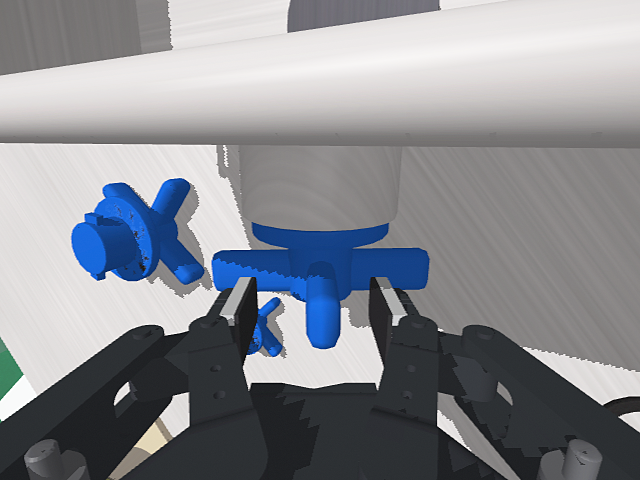

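```bash
python3 -m inch '[{"dp":[1,-1,-3],"delta_rot":[0,0,0]},{"dp":[1,0,-3],"delta_rot":[0,0,0]},{"dp":[0,0,0],"delta_rot":[0,0,0]},{"dp":[0,0,0],"delta_rot":[0,0,0]}]' && python3 -m inch '[{"dp":[0,0,0],"delta_rot":[0,0,0]},{"dp":[0,0,0],"delta_rot":[0,0,0]},{"dp":[0,0,0],"delta_rot":[0,0,0]},{"dp":[0,0,0],"delta_rot":[0,0,0]},{"dp":[0,0,0],"delta_rot":[0,0,0]},{"dp":[0,0,0],"delta_rot":[0,0,0]}]' 0 40 && python3 - <<'E'
from k import *
from bench import robot
import cv2
st=robot.read_state()
P,R=target(-25,.042,0,1); print(go(P,R,st), st['wrist_force'])
p,d=robot.camera("wrist"); cv2.imwrite("pics/w3.png",p)
E
```

```text
t: 3.88
tool_pos: [0.6162, 0.1442, 0.1733]
tool_rot: [-0.362, 0.761, -0.485, 0.233]
wrist_force: [0.0, 0.7, -0.6]
opening: 0.0511
t: 4.62
tool_pos: [0.6161, 0.1443, 0.1736]
tool_rot: [-0.362, 0.761, -0.485, 0.233]
wrist_force: [-1.3, 0.2, 5.1]
opening: 0.0133
(array([-1.8,  0.4, -0.5]), array([-0.0023,  0.0032, -0.0038])) [-1.27258501  0.16537807  5.13058875]
```

View pics/w3.png

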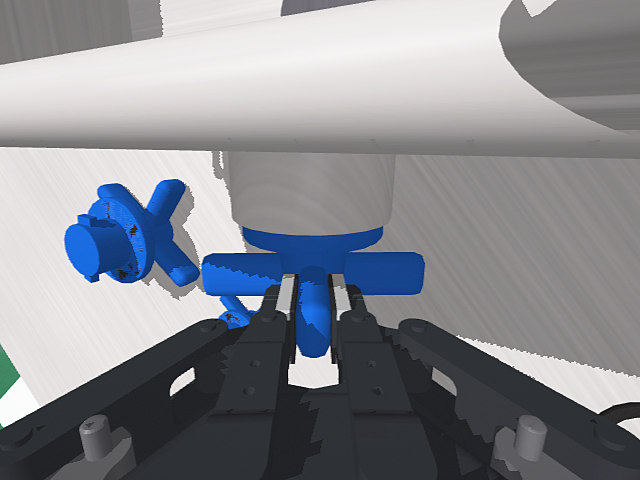

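Arm gripped (opening 13.3 mm, low wrist force). I'll compute the arc rows for stroke 1.

```bash
sed -i 's|-.0032\*t|-.0016*t|' k.py; cat > arc.py <<'E'
import sys; from k import *
from bench import robot
a0,a1,step,out0=map(float,sys.argv[1:5]); r=.042
st=robot.read_state(); P=[]
A=np.arange(a0,a1+1e-6,step)
for i,a in enumerate(A): P.append(target(a,r,out0+.024*(a-a0)/360)[0]*1000)
print("now->start",go(P[0]/1000,target(a0)[1],st)); acc=np.zeros(3)
for k in range(1,len(P)):
    d=(P[k]-P[0]-acc).round(1); acc+=d; print(A[k],list(d))
print("rot",np.radians(step)*n)
E
python3 arc.py -25 45 5 0
```

```text
now->start (array([-0.6, -0.7, -0.5]), array([-0.0023,  0.0032, -0.0038]))
-20.0 [np.float64(-2.8), np.float64(1.9), np.float64(1.4)]
-15.0 [np.float64(-3.0), np.float64(1.9), np.float64(1.1)]
-10.0 [np.float64(-2.9), np.float64(2.0), np.float64(0.8)]
-5.0 [np.float64(-3.1), np.float64(2.1), np.float64(0.5)]
0.0 [np.float64(-3.0), np.float64(2.0), np.float64(0.1)]
5.0 [np.float64(-3.0), np.float64(2.1), np.float64(-0.1)]
10.0 [np.float64(-3.1), np.float64(2.0), np.float64(-0.5)]
15.0 [np.float64(-3.0), np.float64(2.0), np.float64(-0.8)]
20.0 [np.float64(-2.9), np.float64(2.0), np.float64(-1.1)]
25.0 [np.float64(-2.8), np.float64(1.9), np.float64(-1.4)]
30.0 [np.float64(-2.7), np.float64(1.8), np.float64(-1.7)]
35.0 [np.float64(-2.6), np.float64(1.7), np.float64(-2.0)]
40.0 [np.float64(-2.5), np.float64(1.5), np.float64(-2.2)]
45.0 [np.float64(-2.3), np.float64(1.5), np.float64(-2.5)]
rot [-0.05519434 -0.06759453  0.        ]
```

```bash
python3 -m inch '[{"dp":[-2.8,1.9,1.4],"delta_rot":[-0.0552,-0.0676,0]},{"dp":[-3,1.9,1.1],"delta_rot":[-0.0552,-0.0676,0]},{"dp":[-2.9,2,0.8],"delta_rot":[-0.0552,-0.0676,0]},{"dp":[0,0,0],"delta_rot":[0,0,0]}]' && python3 -c "
from k import *
from bench import robot
print(go(*target(-10,.042,.001),robot.read_state()),robot.read_state()['moment'])"
```

```text
t: 5.18
tool_pos: [0.6071, 0.151, 0.1772]
tool_rot: [-0.329, 0.691, -0.58, 0.279]
wrist_force: [0.5, 0.9, 2.0]
opening: 0.0137
(array([-0.2, -1.5, -0.8]), array([-0.0013,  0.0039, -0.0064])) [ 0.21107587 -0.20045588 -0.00595417]
```

Tracking well at very low force, so I'll continue.

```bash
python3 -m inch '[{"dp":[-3.1,2.1,0.5],"delta_rot":[-0.0552,-0.0676,0]},{"dp":[-3,2,0.1],"delta_rot":[-0.0552,-0.0676,0]},{"dp":[-3,2.1,-0.1],"delta_rot":[-0.0552,-0.0676,0]},{"dp":[-3.1,2,-0.5],"delta_rot":[-0.0552,-0.0676,0]},{"dp":[-3,2,-0.8],"delta_rot":[-0.0552,-0.0676,0]},{"dp":[-2.9,2,-1.1],"delta_rot":[-0.0552,-0.0676,0]},{"dp":[0,0,0],"delta_rot":[0,0,0]}]' && python3 -c "
from k import *
from bench import robot
s=robot.read_state()
print(go(*target(20,.042,.003),s),s['moment'],s['qpos'])"
```

```text
t: 6.05
tool_pos: [0.5888, 0.1632, 0.1748]
tool_rot: [0.248, -0.517, 0.739, -0.353]
wrist_force: [-6.4, 2.6, 7.2]
opening: 0.013
(array([-0. , -1.5, -0.4]), array([ 0.0017,  0.0003, -0.0064])) [0.83952229 1.24191839 0.11026524] [-1.04364337  0.27894008  0.61558424  1.79945156  0.1911135   0.97151595
 -1.2335541 ]
```

```bash
python3 -m inch '[{"dp":[-2.8,1.9,-1.4],"delta_rot":[-0.0552,-0.0676,0]},{"dp":[-2.7,1.8,-1.7],"delta_rot":[-0.0552,-0.0676,0]},{"dp":[-2.6,1.7,-2.0],"delta_rot":[-0.0552,-0.0676,0]},{"dp":[0,0,0],"delta_rot":[0,0,0]}]' && python3 -c "
from k import *
from bench import robot
s=robot.read_state()
print(go(*target(35,.042,.004),s),s['moment'],s['qpos'].round(2))"
```

```text
t: 6.55
tool_pos: [0.5804, 0.168, 0.1691]
tool_rot: [0.2, -0.415, 0.801, -0.382]
wrist_force: [-12.5, 2.9, 10.0]
opening: 0.0136
(array([ 0.3, -0.9,  0.3]), array([ 0.0051, -0.0012, -0.0051])) [ 0.3963116   1.90674647 -0.43565224] [-1.26  0.27  0.68  1.93  0.55  0.9  -1.62]
```

```bash
python3 -m inch '[{"dp":[-3,1.9,-1.5],"delta_rot":[-0.0552,-0.0676,0]},{"dp":[-2.8,1.9,-1.8],"delta_rot":[-0.0552,-0.0676,0]},{"dp":[0,0,0],"delta_rot":[0,0,0]}]' && python3 - <<'E'
from k import *
from bench import robot
s=robot.read_state()
print(go(*target(45,.042,.0047),s),s['moment'],s['qpos'].round(2))
for nm in ["side","scene"]:
    p,d=robot.camera(nm); np.savez(f"/tmp/{nm}2.npz",p=p,d=d,**robot.camera_params(nm))
from fit import *
for nm in ["side","scene"]:
  x=fit(nm+"2",(.004,0,0,np.radians(68)))
overlay("side2",fn="pics/ovs2.png",crop=(240,100,420,235,4),turn=70,out=.0047)
E
```

```text
t: 6.92
tool_pos: [0.575, 0.1714, 0.1653]
tool_rot: [0.167, -0.344, 0.834, -0.397]
wrist_force: [1.0, 2.2, -3.6]
opening: 0.0134
(array([ 0.9, -1.3, -0.6]), array([ 0.0054, -0.0023, -0.0051])) [1.12800474 0.94786235 0.32242855] [-1.38  0.32  0.71  1.99  0.75  0.91 -1.87]
side2 941 d out,right,up mm [ 3.6  0.4 -2.6] turn deg 69.9 mean|res| mm 1.16
scene2 570 d out,right,up mm [ 5.2  0.1 -1.3] turn deg 69.2 mean|res| mm 1.4400000000000002
```

View pics/ovs2.png

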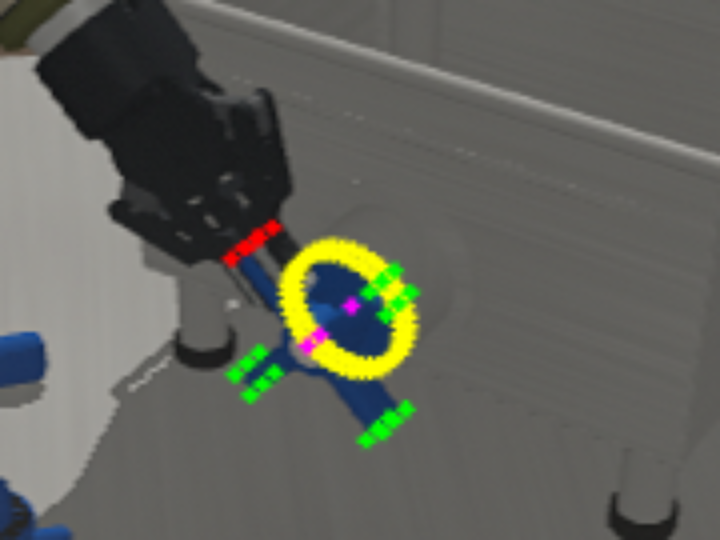

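```bash
python3 -m inch '[{"dp":[0,0,0],"delta_rot":[0,0,0]},{"dp":[0,0,0],"delta_rot":[0,0,0]},{"dp":[0,0,0],"delta_rot":[0,0,0]},{"dp":[0,0,0],"delta_rot":[0,0,0]}]' 55 && python3 - <<'E'
from k import *
from bench import robot
s=robot.read_state()
print(go(target(45,.13,.0047)[0],target(45)[1],s))
P=[target(a,.13,.0047)[0]*1000 for a in np.arange(45,-46,-9)]
for i in range(1,11): print((P[i]-P[i-1]).round(0))
E
```

```text
t: 7.52
tool_pos: [0.5756, 0.1712, 0.1665]
tool_rot: [0.165, -0.345, 0.834, -0.398]
wrist_force: [-0.3, -0.7, 1.0]
opening: 0.047
(array([-47.9,  38.2,  60.4]), array([ 0.0023, -0.0003, -0.0042]))
[ 12. -10.  13.]
[ 13. -11.  11.]
[ 15. -12.   8.]
[ 15. -13.   5.]
[ 16. -13.   2.]
[ 16. -13.  -2.]
[ 15. -13.  -5.]
[ 15. -12.  -8.]
[ 13. -11. -11.]
[ 12. -10. -13.]
```

```bash
python3 -m inch '[{"dp":[-12,9.5,15],"delta_rot":[0,0,0]},{"dp":[-12,9.5,15],"delta_rot":[0,0,0]},{"dp":[-12,9.5,15],"delta_rot":[0,0,0]},{"dp":[-12,9.5,15],"delta_rot":[0,0,0]},{"dp":[0,0,0],"delta_rot":[0,0,0]}]' && python3 -m inch '[{"dp":[12,-10,13],"delta_rot":[0.0993,0.1217,0]},{"dp":[13,-11,11],"delta_rot":[0.0993,0.1217,0]},{"dp":[15,-12,8],"delta_rot":[0.0993,0.1217,0]},{"dp":[15,-13,5],"delta_rot":[0.0993,0.1217,0]},{"dp":[16,-13,2],"delta_rot":[0.0993,0.1217,0]},{"dp":[16,-13,-2],"delta_rot":[0.0993,0.1217,0]},{"dp":[15,-13,-5],"delta_rot":[0.0993,0.1217,0]},{"dp":[15,-12,-8],"delta_rot":[0.0993,0.1217,0]},{"dp":[13,-11,-11],"delta_rot":[0.0993,0.1217,0]},{"dp":[12,-10,-13],"delta_rot":[0.0993,0.1217,0]},{"dp":[0,0,0],"delta_rot":[0,0,0]},{"dp":[0,0,0],"delta_rot":[0,0,0]}]' && python3 - <<'E'
from k import *
from bench import robot
s=robot.read_state(); print(s['qpos'].round(2))
print(go(target(-45,.13,.0047)[0],target(-45)[1],s))
for nm in ["side","scene","wrist"]:
    p,d=robot.camera(nm); np.savez(f"/tmp/{nm}3.npz",p=p,d=d,**robot.camera_params(nm))
from fit import *
for nm in ["side","scene","wrist"]: x=fit(nm+"3",(.004,0,0,np.radians(68)))
overlay("wrist3",fn="pics/ovw3.png",turn=70,out=.0047)
E
```

```text
t: 8.15
tool_pos: [0.5274, 0.2107, 0.2269]
tool_rot: [0.165, -0.345, 0.834, -0.399]
wrist_force: [0.4, 0.7, 0.5]
opening: 0.0466
t: 9.65
tool_pos: [0.6639, 0.0981, 0.2264]
tool_rot: [-0.395, 0.821, -0.373, 0.175]
wrist_force: [1.0, 0.3, 1.0]
opening: 0.047
[-0.17  0.9   0.36  0.85 -0.69  2.03 -0.64]
(array([ 6.2, -5. ,  0.5]), array([ 0.0466,  0.0455, -0.0082]))
side3 1066 d out,right,up mm [ 3.9 -3.7 -4. ] turn deg 69.3 mean|res| mm 1.4
scene3 651 d out,right,up mm [ 6.  -4.2 -4.1] turn deg 69.2 mean|res| mm 1.85
wrist3 7087 d out,right,up mm [ 5.  -6.1 -1.9] turn deg 68.9 mean|res| mm 0.91
```

View pics/ovw3.png

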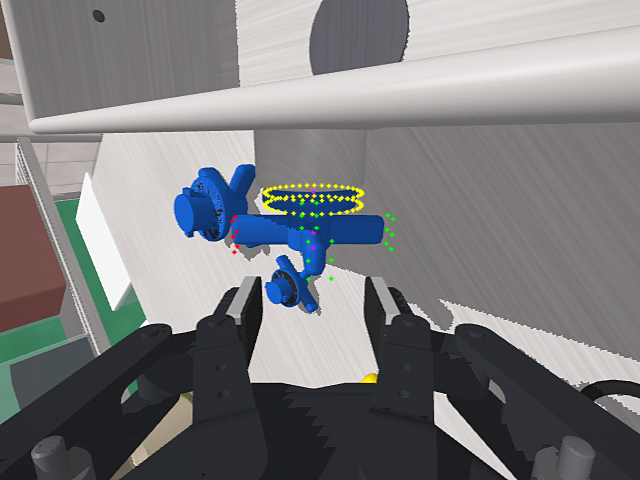

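```bash
python3 - <<'E'
from k import *
from bench import robot
s=robot.read_state()
for r in (.08,.045):
  P=target(-45,r,.0047)[0]-.0025*t-.0015*Z
  print(go(P,target(-45)[1],s))
E
```

```text
(array([-22.8,  17.6, -37.7]), array([ 0.0474,  0.0467, -0.0103]))
(array([-42. ,  33.2, -62.5]), array([ 0.0474,  0.0467, -0.0103]))
```

```bash
python3 -m inch '[{"dp":[-8,6,-13],"delta_rot":[0,0,0]},{"dp":[-8,6,-13],"delta_rot":[0.01,0.01,0]},{"dp":[-7,6,-12],"delta_rot":[0.015,0.015,0]},{"dp":[-6,5,-8],"delta_rot":[0.015,0.015,0]},{"dp":[0,0,0],"delta_rot":[0,0,0]},{"dp":[0,0,0],"delta_rot":[0,0,0]}]' && python3 - <<'E'
from k import *
from bench import robot
import cv2
s=robot.read_state(); print(s['qpos'].round(2))
P=target(-45,.045,.0047)[0]-.0025*t-.0015*Z
print(go(P,target(-45)[1],s))
p,d=robot.camera("wrist"); cv2.imwrite("pics/w4.png",p)
E
```

```text
t: 10.55
tool_pos: [0.6348, 0.1216, 0.1806]
tool_rot: [-0.4, 0.832, -0.348, 0.166]
wrist_force: [0.1, 0.1, 0.3]
opening: 0.0469
[-0.2   0.89  0.34  1.01 -0.69  1.95 -0.6 ]
(array([-13.2,  11.1, -15.3]), array([ 0.0052,  0.0042, -0.0093]))
```

View pics/w4.png

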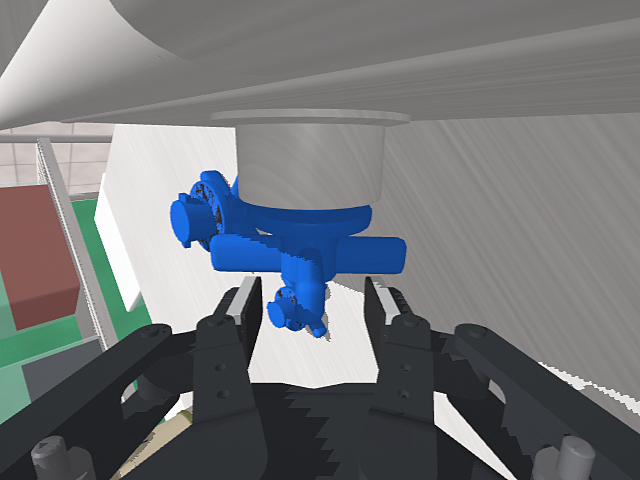

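The arm at -45° is centred (about u=312 against a pad midpoint of 313), and the plug hangs slightly tilted in the loosened thread. Going in to grip.

```bash
python3 -m inch '[{"dp":[-5,4,-6],"delta_rot":[0,0,0]},{"dp":[-5,4,-6],"delta_rot":[0,0,0]},{"dp":[-4,4,-4],"delta_rot":[0,0,0]},{"dp":[0,0,0],"delta_rot":[0,0,0]},{"dp":[0,0,0],"delta_rot":[0,0,0]}]' && python3 -m inch '[{"dp":[0,0,0],"delta_rot":[0,0,0]},{"dp":[0,0,0],"delta_rot":[0,0,0]},{"dp":[0,0,0],"delta_rot":[0,0,0]},{"dp":[0,0,0],"delta_rot":[0,0,0]},{"dp":[0,0,0],"delta_rot":[0,0,0]},{"dp":[0,0,0],"delta_rot":[0,0,0]}]' 0 40 && python3 - <<'E'
from k import *
from bench import robot
s=robot.read_state(); print(s['qpos'].round(2))
print(go(*target(-45,.042,.0047),s))
for nm in ["side","scene","wrist"]:
    p,d=robot.camera(nm); np.savez(f"/tmp/{nm}5.npz",p=p,d=d,**robot.camera_params(nm))
from fit import *
for nm in ["side","scene","wrist"]: x=fit(nm+"5",(.004,0,0,np.radians(68)))
cv2.imwrite("pics/w5.png",load("wrist5")[0])
E
python3 arc.py -45 20 5 .0047
```

```text
t: 11.22
tool_pos: [0.6205, 0.1338, 0.1644]
tool_rot: [-0.4, 0.832, -0.348, 0.166]
wrist_force: [-0.4, -0.1, 0.7]
opening: 0.0471
t: 11.98
tool_pos: [0.6206, 0.1338, 0.1644]
tool_rot: [-0.4, 0.832, -0.348, 0.166]
wrist_force: [1.7, -0.7, 2.9]
opening: 0.0136
[-0.22  0.86  0.33  1.08 -0.69  1.9  -0.59]
(array([ 1.3, -1.3,  0.3]), array([ 0.0049,  0.0036, -0.0094]))
side5 873 d out,right,up mm [ 3.9 -3.3 -5. ] turn deg 70.5 mean|res| mm 1.45
scene5 425 d out,right,up mm [ 5.5 -0.7  0.8] turn deg 61.6 mean|res| mm 2.5300000000000002
wrist5 14317 d out,right,up mm [ 5.7 -5.5 -2.4] turn deg 70.0 mean|res| mm 0.95
now->start (array([ 1.3, -1.3,  0.4]), array([ 0.0049,  0.0036, -0.0094]))
-40.0 [np.float64(-2.3), np.float64(1.5), np.float64(2.5)]
-35.0 [np.float64(-2.5), np.float64(1.5), np.float64(2.2)]
-30.0 [np.float64(-2.6), np.float64(1.7), np.float64(2.0)]
-25.0 [np.float64(-2.7), np.float64(1.8), np.float64(1.7)]
-20.0 [np.float64(-2.8), np.float64(1.9), np.float64(1.4)]
-15.0 [np.float64(-2.9), np.float64(2.0), np.float64(1.1)]
-10.0 [np.float64(-3.0), np.float64(2.0), np.float64(0.8)]
-5.0 [np.float64(-3.1), np.float64(2.0), np.float64(0.4)]
0.0 [np.float64(-3.0), np.float64(2.1), np.float64(0.2)]
5.0 [np.float64(-3.0), np.float64(2.0), np.float64(-0.2)]
10.0 [np.float64(-3.1), np.float64(2.1), np.float64(-0.4)]
15.0 [np.float64(-3.0), np.float64(2.0), np.float64(-0.8)]
20.0 [np.float64(-2.9), np.float64(1.9), np.float64(-1.1)]
rot [-0.05519434 -0.06759453  0.        ]
```

View pics/w5.png

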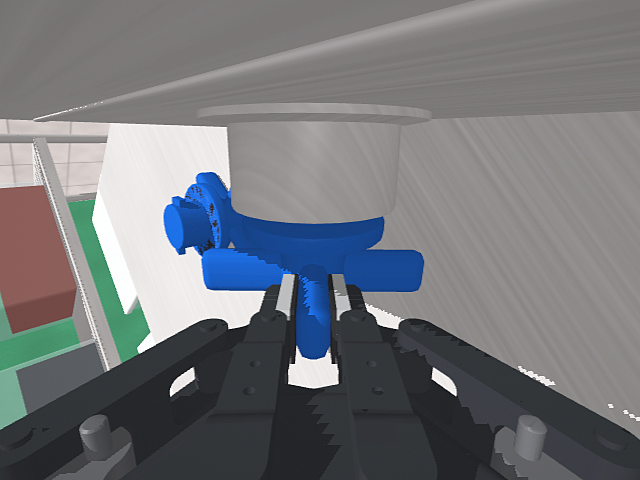

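```bash
python3 -m inch '[{"dp":[-2.2,1.4,2.5],"delta_rot":[-0.0552,-0.0676,0]},{"dp":[-2.4,1.4,2.2],"delta_rot":[-0.0552,-0.0676,0]},{"dp":[-2.5,1.6,2.0],"delta_rot":[-0.0552,-0.0676,0]},{"dp":[-2.6,1.7,1.7],"delta_rot":[-0.0552,-0.0676,0]},{"dp":[0,0,0],"delta_rot":[0,0,0]}]' && python3 -c "
from k import *
from bench import robot
s=robot.read_state()
print(go(*target(-25,.042,.006),s),s['moment'])"
```

```text
t: 12.75
tool_pos: [0.6104, 0.1409, 0.1733]
tool_rot: [-0.365, 0.758, -0.487, 0.232]
wrist_force: [2.4, 0.6, 0.4]
opening: 0.0134
(array([ 1.4, -1.8, -0.3]), array([ 0.0072,  0.0027, -0.0099])) [-0.17214489 -0.4983723  -0.36446073]
```

```bash
python3 -m inch '[{"dp":[-2.8,1.9,1.4],"delta_rot":[-0.0552,-0.0676,0]},{"dp":[-2.9,2,1.1],"delta_rot":[-0.0552,-0.0676,0]},{"dp":[-3,2,0.8],"delta_rot":[-0.0552,-0.0676,0]},{"dp":[-3.1,2,0.4],"delta_rot":[-0.0552,-0.0676,0]},{"dp":[-3,2.1,0.2],"delta_rot":[-0.0552,-0.0676,0]},{"dp":[0,0,0],"delta_rot":[0,0,0]}]' && python3 -c "
from k import *
from bench import robot
s=robot.read_state()
print(go(*target(0,.042,.0077),s),s['moment'])"
```

```text
t: 13.5
tool_pos: [0.5955, 0.1506, 0.1766]
tool_rot: [0.307, -0.635, 0.641, -0.303]
wrist_force: [-1.1, -0.1, 2.0]
opening: 0.0138
(array([ 1.5, -1.6,  0.4]), array([ 0.0097, -0.0013, -0.0063])) [ 0.03054583  0.21570207 -0.24264222]
```

```bash
python3 -m inch '[{"dp":[-3,2,-0.2],"delta_rot":[-0.0552,-0.0676,0]},{"dp":[-3.1,2.1,-0.4],"delta_rot":[-0.0552,-0.0676,0]},{"dp":[-3,2,-0.8],"delta_rot":[-0.0552,-0.0676,0]},{"dp":[-2.9,1.9,-1.1],"delta_rot":[-0.0552,-0.0676,0]},{"dp":[-0.6,0.4,-0.2],"delta_rot":[-0.011,-0.0135,0]},{"dp":[0,0,0],"delta_rot":[0,0,0]}]' - 60 && python3 - <<'E'
from k import *
from bench import robot
s=robot.read_state(); print(s['qpos'].round(2), s['moment'])
print(go(*target(21,.042,.009),s))
for nm in ["side"]:
    p,d=robot.camera(nm); np.savez(f"/tmp/{nm}6.npz",p=p,d=d,**robot.camera_params(nm))
from fit import *
x=fit("side6",(.009,0,0,np.radians(135)))
E
```

```text
t: 14.25
tool_pos: [0.5832, 0.1582, 0.1734]
tool_rot: [0.246, -0.508, 0.747, -0.352]
wrist_force: [-3.4, -0.0, 2.5]
opening: 0.0136
[-1.02  0.26  0.57  1.82  0.24  0.97 -1.28] [ 0.38763784  0.69421581 -0.02877172]
(array([ 1.3, -0.7,  0.8]), array([ 0.0111, -0.0036, -0.0014]))
side6 943 d out,right,up mm [ 8.5  0.9 -5.6] turn deg 135.4 mean|res| mm 1.6700000000000002
```

Turned 135°, so the thread should have let go. I'll pull gently straight out and check the force.

```bash
python3 -m inch '[{"dp":[-1.3,-1.6,0],"delta_rot":[0,0,0]},{"dp":[-1.9,-2.3,0],"delta_rot":[0,0,0]},{"dp":[-1.9,-2.3,0],"delta_rot":[0,0,0]},{"dp":[0,0,0],"delta_rot":[0,0,0]}]' && python3 -c "
from k import *
from bench import robot
s=robot.read_state()
print(go(*target(21,.042,.017),s),s['moment'])"
```

```text
t: 14.8
tool_pos: [0.5779, 0.1516, 0.1735]
tool_rot: [0.246, -0.508, 0.747, -0.352]
wrist_force: [-0.2, 0.7, -3.4]
opening: 0.0132
(array([ 1.5, -0.3,  0.7]), array([ 0.0112, -0.0023, -0.0017])) [0.41431537 0.51377092 0.00827612]
```

```bash
python3 -m inch '[{"dp":[-2.5,-3.1,0],"delta_rot":[0,0,0]},{"dp":[-2.5,-3.1,0],"delta_rot":[0,0,0]},{"dp":[-2.5,-3.1,0],"delta_rot":[0,0,0]},{"dp":[-2.5,-3.1,0],"delta_rot":[0,0,0]},{"dp":[-3.2,-3.9,0],"delta_rot":[0,0,0]},{"dp":[-3.2,-3.9,0],"delta_rot":[0,0,0]},{"dp":[-3.8,-4.6,0],"delta_rot":[0,0,0]},{"dp":[-5,-6.2,0],"delta_rot":[0,0,0]},{"dp":[-5,-6.2,0],"delta_rot":[0,0,0]},{"dp":[-5,-6.2,0],"delta_rot":[0,0,0]},{"dp":[-6,-8,0],"delta_rot":[0,0,0]},{"dp":[0,0,0],"delta_rot":[0,0,0]}]' && python3 - <<'E'
from bench import robot
import cv2,numpy as np
s=robot.read_state(); print(s['qpos'].round(2),s['moment'])
for nm in ["side","scene"]:
    p,d=robot.camera(nm); np.savez(f"/tmp/{nm}7.npz",p=p,d=d,**robot.camera_params(nm))
    cv2.imwrite(f"pics/{nm}7.png",p)
E
```

```text
t: 16.3
tool_pos: [0.5367, 0.1, 0.1738]
tool_rot: [0.246, -0.508, 0.747, -0.352]
wrist_force: [-0.3, 0.3, -1.7]
opening: 0.0132
[-1.04  0.09  0.6   1.98  0.35  0.95 -1.31] [ 0.42958926  0.50783722 -0.01394715]
```

View pics/side7.png

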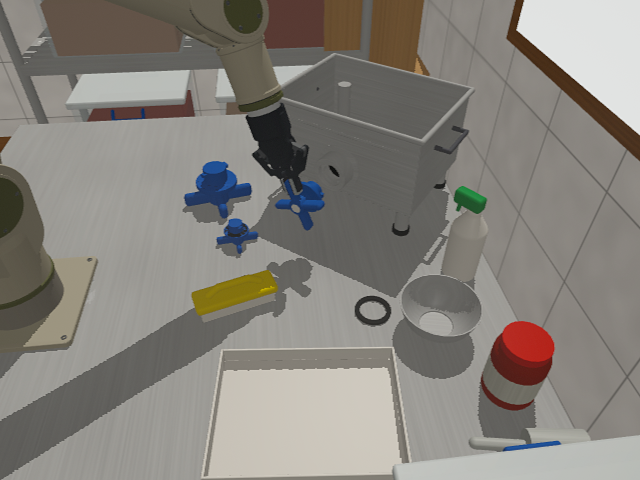

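The plug is out of the port and held (side (300,203)), with the port empty at (335,172). Next I'll locate the tray accurately and plan the lay-down pose: resting on two arms and the shank end, tilted about 22°.

```bash
cat > place.py <<'E'
from k import *
yaw=Rn.from_rotvec([0,0,np.radians(-43)]); n2=yaw.apply(n); t2=yaw.apply(t)
pit=Rn.from_rotvec(-t2*np.radians(22))
Rp=pit*yaw*target(45)[1]
def tcp(H): return np.array(H)+.042*pit.apply(yaw.apply(rad(45)))
E
python3 - <<'E'
from h import *; import cv2
for nm in ["scene7","side7"]:
    p,d,W,z=load(nm)
    # inner floor of tray: bright points with z ~ .004 in region
    hsv=cv2.cvtColor(p,cv2.COLOR_BGR2HSV)
    m=((abs(W[...,2]-.035)<.005)&(p[...,2]>150)&(W[...,1]<-.14)&(W[...,1]>-.46)&(W[...,0]>.3)&(W[...,0]<.72))
    P=W[m]; print(nm,m.sum(),cv2.minAreaRect(P[:,:2].astype(np.float32)))
from place import *
from bench import robot
st=robot.read_state()
P=tcp([.50,-.29,.15]); print(P,go(P,Rp,st), n2)
E
```

```text
scene7 450 ((0.5270555019378662, -0.3024774491786957), (0.2224728763103485, 0.30209654569625854), 84.48934173583984)
side7 1349 ((0.5287633538246155, -0.30151599645614624), (0.22111235558986664, 0.30030226707458496), 84.43281555175781)
[ 0.50700979 -0.2590705   0.17753596] (array([ -30.1, -360.1,    3.6]), array([-0.5464,  0.1249, -0.6525])) [-0.99082672 -0.13513847  0.        ]
```

```bash
python3 -m inch '[{"dp":[0,-5,30],"delta_rot":[0,0,0]},{"dp":[0,-15,35],"delta_rot":[0,0,0]},{"dp":[-2,-34,15],"delta_rot":[-0.0546,0.0125,-0.0653]},{"dp":[-2,-34,0],"delta_rot":[-0.0546,0.0125,-0.0653]},{"dp":[-2,-34,0],"delta_rot":[-0.0546,0.0125,-0.0653]},{"dp":[-2,-34,0],"delta_rot":[-0.0546,0.0125,-0.0653]},{"dp":[-2,-34,0],"delta_rot":[-0.0546,0.0125,-0.0653]},{"dp":[-2,-34,0],"delta_rot":[-0.0546,0.0125,-0.0653]},{"dp":[-2,-34,0],"delta_rot":[-0.0546,0.0125,-0.0653]},{"dp":[-2,-34,0],"delta_rot":[-0.0546,0.0125,-0.0653]},{"dp":[-2,-34,0],"delta_rot":[-0.0546,0.0125,-0.0653]},{"dp":[-2,-34,0],"delta_rot":[-0.0546,0.0125,-0.0653]}]' && python3 - <<'E'
from place import *
from bench import robot
st=robot.read_state(); print(st['qpos'].round(2))
print(go(tcp([.51,-.295,.12]),Rp,st))
E
```

```text
t: 17.9
tool_pos: [0.5168, -0.261, 0.2536]
tool_rot: [0.201, -0.362, 0.91, 0.014]
wrist_force: [-0.2, 1.4, -3.7]
opening: 0.013
[-0.73  0.4   0.85  1.77  0.58  1.28 -1.4 ]
(array([   0.2,   -3. , -106.1]), array([ 0.0035, -0.0016,  0.0042]))
```

Pose reached. I'll lower to just above the tray and look.

```bash
python3 -m inch '[{"dp":[0,-3,-25],"delta_rot":[0,0,0]},{"dp":[0,0,-30],"delta_rot":[0,0,0]},{"dp":[0,0,-30],"delta_rot":[0,0,0]},{"dp":[0,0,-20],"delta_rot":[0,0,0]},{"dp":[0,0,-15],"delta_rot":[0,0,0]},{"dp":[0,0,0],"delta_rot":[0,0,0]},{"dp":[0,0,0],"delta_rot":[0,0,0]}]' && python3 - <<'E'
from place import *
from bench import robot
import cv2
st=robot.read_state(); 
H=st['tool_pos']-.042*pit.apply(yaw.apply(rad(45))); print("H",H.round(4))
for nm in ["side","scene"]:
    p,d=robot.camera(nm); np.savez(f"/tmp/{nm}8.npz",p=p,d=d,**robot.camera_params(nm))
    c=p[270:480,180:460] if nm=="side" else p[250:430,100:340]
    cv2.imwrite(f"pics/{nm}8.png",cv2.resize(c,None,fx=2.8,fy=2.8))
from h import load
for nm in ["side8","scene8"]:
    p,d,W,z=load(nm); hsv=cv2.cvtColor(p,cv2.COLOR_BGR2HSV)
    m=(hsv[...,0]>100)&(hsv[...,0]<130)&(hsv[...,1]>120)
    Q=W[m]; Q=Q[np.linalg.norm(Q-H,axis=1)<.1]; print(nm,len(Q),np.percentile(Q,1,0).round(3),np.percentile(Q,99,0).round(3))
E
```

```text
t: 18.77
tool_pos: [0.5175, -0.2625, 0.1346]
tool_rot: [0.201, -0.363, 0.91, 0.012]
wrist_force: [-0.6, 0.2, -2.6]
opening: 0.013
H [ 0.5105 -0.2934  0.1071]
side8 2109 [ 0.487 -0.34   0.069] [ 0.568 -0.261  0.146]
scene8 918 [ 0.499 -0.341  0.068] [ 0.568 -0.277  0.145]
```

View pics/side8.png

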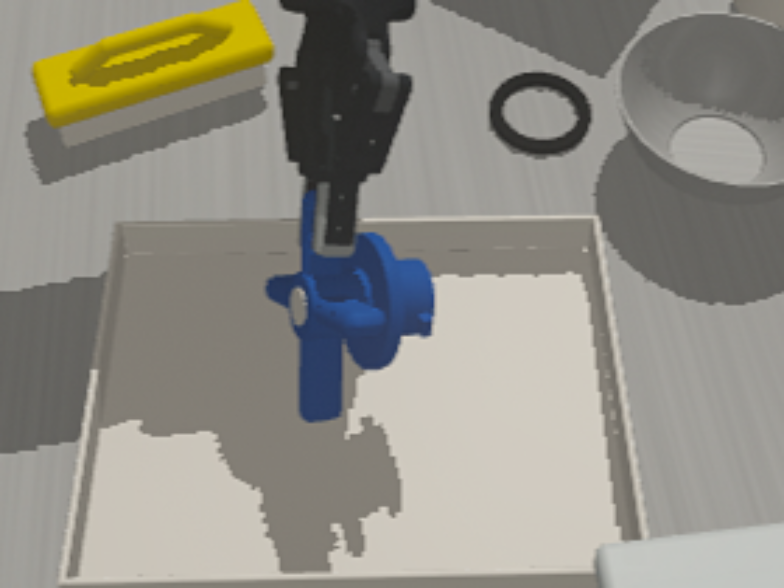

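View pics/scene8.png

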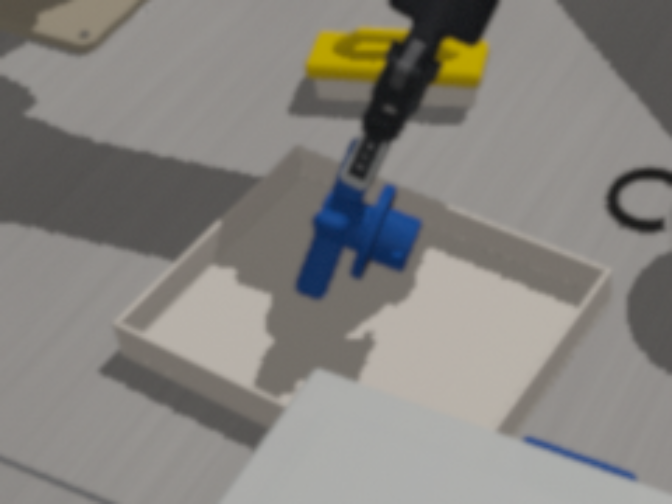

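```bash
python3 -m inch '[{"dp":[0,0,-14],"delta_rot":[0,0,0]},{"dp":[0,0,-14],"delta_rot":[0,0,0]},{"dp":[0,0,-10],"delta_rot":[0,0,0]},{"dp":[0,0,-6],"delta_rot":[0,0,0]},{"dp":[0,0,0],"delta_rot":[0,0,0]},{"dp":[0,0,0],"delta_rot":[0,0,0]}]' && python3 -m inch '[{"dp":[0,0,-2],"delta_rot":[0,0,0]},{"dp":[0,0,-2],"delta_rot":[0,0,0]},{"dp":[0,0,0],"delta_rot":[0,0,0]},{"dp":[0,0,0],"delta_rot":[0,0,0]}]'; python3 -m inch '[{"dp":[0,0,-2],"delta_rot":[0,0,0]},{"dp":[0,0,0],"delta_rot":[0,0,0]},{"dp":[0,0,0],"delta_rot":[0,0,0]}]'
```

```text
t: 19.62
tool_pos: [0.5172, -0.2623, 0.0901]
tool_rot: [0.201, -0.363, 0.91, 0.012]
wrist_force: [0.3, -0.7, -3.1]
opening: 0.0131
t: 20.12
tool_pos: [0.5171, -0.2622, 0.0858]
tool_rot: [0.201, -0.363, 0.91, 0.012]
wrist_force: [0.0, -0.4, -2.7]
opening: 0.0134
t: 20.5
tool_pos: [0.5171, -0.2622, 0.0838]
tool_rot: [0.201, -0.363, 0.91, 0.012]
wrist_force: [0.4, -0.5, -3.2]
opening: 0.0129
```

```bash
python3 -m inch '[{"dp":[0,0,-2],"delta_rot":[0,0,0]},{"dp":[0,0,0],"delta_rot":[0,0,0]},{"dp":[0,0,0],"delta_rot":[0,0,0]}]';  python3 -m inch '[{"dp":[0,0,-1.5],"delta_rot":[0,0,0]},{"dp":[0,0,0],"delta_rot":[0,0,0]},{"dp":[0,0,0],"delta_rot":[0,0,0]}]'; python3 -m inch '[{"dp":[0,0,-1.5],"delta_rot":[0,0,0]},{"dp":[0,0,0],"delta_rot":[0,0,0]},{"dp":[0,0,0],"delta_rot":[0,0,0]}]'
```

```text
t: 20.88
tool_pos: [0.5175, -0.2622, 0.0823]
tool_rot: [0.201, -0.363, 0.91, 0.012]
wrist_force: [-0.3, 3.4, 5.0]
opening: 0.013
t: 21.25
tool_pos: [0.5179, -0.2626, 0.0816]
tool_rot: [0.201, -0.362, 0.91, 0.012]
wrist_force: [-0.8, 4.2, 11.7]
opening: 0.0129
t: 21.62
tool_pos: [0.5183, -0.2625, 0.0809]
tool_rot: [0.201, -0.362, 0.91, 0.012]
wrist_force: [-1.6, 9.8, 19.1]
opening: 0.0132
```

Contact at z≈0.082. I'll back off the preload and open gently.

```bash
python3 -m inch '[{"dp":[0,0,1.5],"delta_rot":[0,0,0]},{"dp":[0,0,0],"delta_rot":[0,0,0]},{"dp":[0,0,0],"delta_rot":[0,0,0]}]' - 20;  python3 -m inch '[{"dp":[0,0,0],"delta_rot":[0,0,0]},{"dp":[0,0,0],"delta_rot":[0,0,0]},{"dp":[0,0,0],"delta_rot":[0,0,0]},{"dp":[0,0,0],"delta_rot":[0,0,0]}]' 40; python3 - <<'E'
from place import *
from bench import robot
import cv2
st=robot.read_state(); print(st['wrist_force'],st['opening'])
y=Rn.from_quat(st['tool_rot']).as_matrix()[:,1]; print("retreat dir",-y)
for nm in ["side","wrist"]:
    p,d=robot.camera(nm)
    c=cv2.resize(p[270:480,180:460],None,fx=2.8,fy=2.8) if nm=="side" else p
    cv2.imwrite(f"pics/{nm}9.png",c)
E
```

```text
t: 22.0
tool_pos: [0.518, -0.2625, 0.0815]
tool_rot: [0.201, -0.362, 0.91, 0.011]
wrist_force: [0.9, 4.2, 9.4]
opening: 0.013
t: 22.5
tool_pos: [0.5169, -0.2623, 0.0802]
tool_rot: [0.201, -0.363, 0.91, 0.012]
wrist_force: [0.3, 0.4, -0.4]
opening: 0.0337
[ 0.3363517   0.41495452 -0.43377863] 0.03372767354773588
retreat dir [0.16793274 0.73623643 0.65555664]
```

View pics/side9.png

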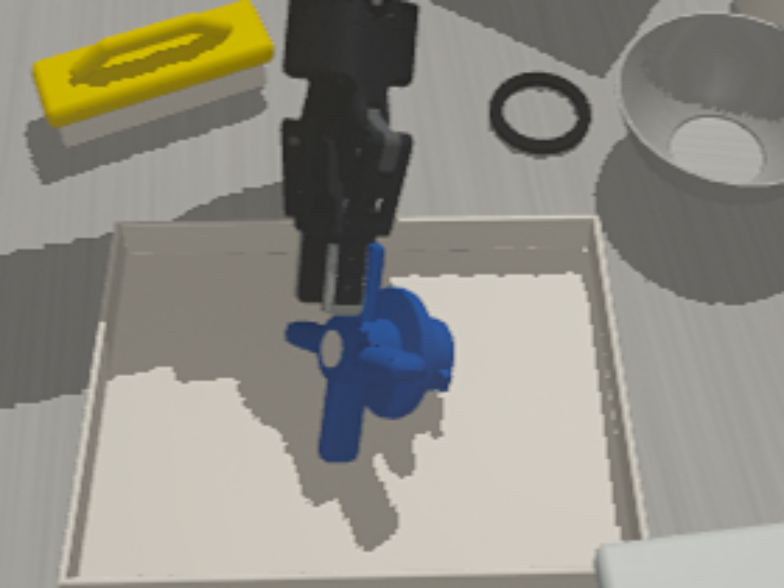

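View pics/wrist9.png

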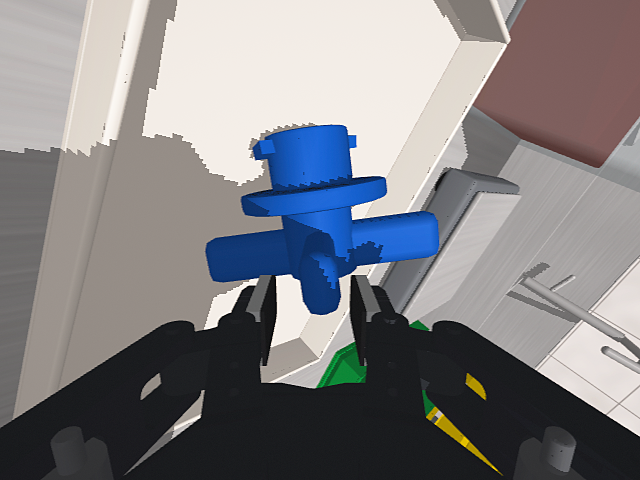

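The plug lies on two arms and its shank, free between the open pads. Retreating along the tool axis, then up.

```bash
python3 -m inch '[{"dp":[1.3,5.9,5.2],"delta_rot":[0,0,0]},{"dp":[2,8.8,7.9],"delta_rot":[0,0,0]},{"dp":[2.5,11,9.8],"delta_rot":[0,0,0]},{"dp":[3.4,14.7,13.1],"delta_rot":[0,0,0]},{"dp":[3.4,14.7,13.1],"delta_rot":[0,0,0]},{"dp":[3.4,14.7,13.1],"delta_rot":[0,0,0]},{"dp":[0,20,40],"delta_rot":[0,0,0]},{"dp":[0,0,50],"delta_rot":[0,0,0]},{"dp":[0,0,50],"delta_rot":[0,0,0]},{"dp":[0,0,0],"delta_rot":[0,0,0]},{"dp":[0,0,0],"delta_rot":[0,0,0]}]'; python3 - <<'E'
from h import *
from bench import robot
import cv2
for nm in ["side","scene"]:
    p,d=robot.camera(nm); np.savez(f"/tmp/{nm}10.npz",p=p,d=d,**robot.camera_params(nm)); cv2.imwrite(f"pics/{nm}10.png",p)
    P,d,W,z=load(nm+"10"); hsv=cv2.cvtColor(P,cv2.COLOR_BGR2HSV)
    m=(hsv[...,0]>100)&(hsv[...,0]<130)&(hsv[...,1]>120)
    Q=W[m]; Q=Q[np.linalg.norm(Q-[.52,-.3,.05],axis=1)<.12]; print(nm,len(Q),np.percentile(Q,1,0).round(3),np.percentile(Q,99,0).round(3))
    m=((abs(W[...,2]-.035)<.005)&(P[...,2]>150)&(W[...,1]<-.14)&(W[...,1]>-.46)&(W[...,0]>.3)&(W[...,0]<.72)&(hsv[...,1]<60))
    print(cv2.minAreaRect(W[m][:,:2].astype(np.float32)))
E
```

```text
t: 23.98
tool_pos: [0.533, -0.1717, 0.2822]
tool_rot: [0.201, -0.363, 0.91, 0.011]
wrist_force: [0.3, 0.8, -0.2]
opening: 0.0342
side 2187 [ 0.496 -0.339  0.017] [ 0.581 -0.252  0.091]
((0.5289273262023926, -0.30116188526153564), (0.22162538766860962, 0.3008277416229248), 84.52294921875)
scene 1017 [ 0.509 -0.34   0.019] [ 0.579 -0.254  0.091]
((0.527416467666626, -0.30271220207214355), (0.21977610886096954, 0.3033542335033417), 85.40586853027344)
```

View pics/side10.png

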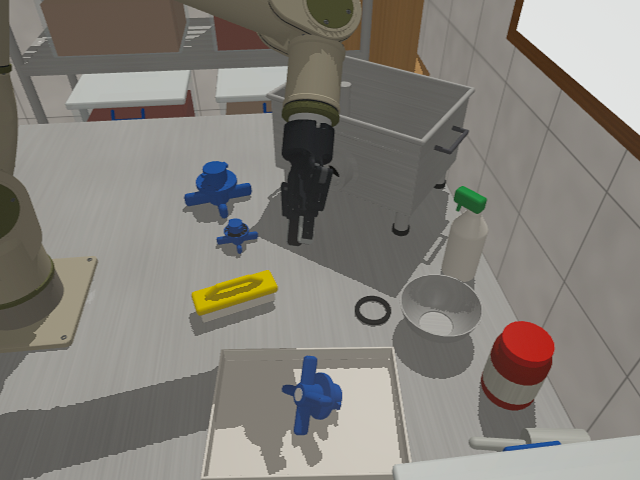

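The plug sits in the tray (side (315,395)). The tray has moved less than 1 mm, the brush, bowl and seal look unmoved, and the gripper is well clear. Handing in.

```bash
python3 -c "
from bench import robot
s=robot.read_state(); print(s['t'],abs(s['dq']).max()); print(robot.sign_off())"
```

```text
24.075 0.008509983249952818
the job is handed in; nothing more can be done
None
```

The blue drain plug is out of the tank's port and lying in the white tray. I handed the job in at 24.1 s of the 72 s allowed. `sign_off` gives no verdict, so what follows rests on my own readings.

- **Choosing the plug:** I took the one in the port. The large and small look-alikes on the bench were left alone.
- **Unscrewing:** I pinched one handle arm and turned it 70° counter-clockwise, then moved to the next arm and turned about 65° more. I followed the thread outward as it turned. The side camera put the total at 135°, and the wrist force stayed under about 17 N.
- **Drawing out and laying down:** I pulled the plug straight out about 80 mm in the grip. I lowered it into the tray tilted, until it touched on its arms and shank, then opened the fingers and backed away.

**Last checks:**
- **Plug:** it lies near the tray's middle, with its highest point about 91 mm above the bench. I did not measure its origin's height directly, but the lay-down pose puts it at about 40 mm, under the 90 mm limit.
- **Tray:** it is within 1 mm of where it was, as measured from the cameras.
- **Brush, bowl and seal:** they looked unmoved in the final picture; I did not measure them.
- **Robot:** the gripper was clear, with about zero force on the wrist.

**Disagreements:**
- The cameras differed by 2–4 mm on where the plug's axis lay, which the grip took up.
- After the first turn the plug hung slightly tilted in the loose thread.
- One scene-camera fit, with the gripper in the way, read a turn of 62° where the other two read 70°. I discarded it.

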